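Find the socket that fits the centrifuge rotor nut

TASK

First put the reject socket, the one with a round tag disc round its middle, into the grey side bin. Then try the other two sockets on the hex nut of the centrifuge rotor: finish holding the one that fits, still gripped, pushed fully down over the nut and upright; the other plain socket must end up either in the grey bin or in its blue tray, let go. Do not shift or knock over the tube rack, the bottle or the beaker.

Things in the scene. Friction and masses are not known exactly. Their poses are not given: they have to be found in the camera images.
- socket_a_mid (a point): Plain steel socket, 80 mm tall, upright, mouth down in the tray, 150 to 310 g. Up to 32 mm: hexagonal body, 36 mm across flats. 32 to 80 mm: grip, a dark hexagonal bar, 24 mm across flats. Hexagonal opening in the underside, 20 mm deep, unseen. All flats are parallel; x is square to one pair (others every 60 deg). This point: on the axis, 40 mm above the mouth; z to the top.
- socket_b_mid (a point): Second plain socket, outside identical to socket_a (same sizes, axes and point, 40 mm above the mouth). One of the two has an opening of 26 mm across flats and fits the nut; the other's is 19 mm, so it stops on top of the nut with its mouth about 18 mm above nut_seat. Which is which is found by trying.
- socket_tagged_mid (a point): The reject: as the plain sockets (same body, bar, axes, height, and point 40 mm above the mouth) but with a flat round aluminium tag disc, 48 mm across, lying on the shoulder of its body round the foot of the bar, 32 to 36 mm above the mouth. It stands in any one of the tray's three pockets.
- nut_seat (a point): Centre of the base of the fixed steel hex nut on the rotor, 100 mm above the bench. Nut: 24 mm across flats, 18 mm high, its top 5 mm chamfered to 20 mm. x is square to one pair of flats (others every 60 deg), z up. The fitting socket (1 mm play each side, 9 deg in yaw) goes down until its mouth rests on the flat collar round the nut, at this point's height.
- centrifuge: White bench centrifuge with its lid off, fixed, a box 270 mm (x) by 220 mm (y), 130 mm high; in its top an open round bowl, 180 mm across, holds the aluminium rotor (about 95 mm above the bench) with the nut in the middle. Origin: on the bench, straight below the nut.
- tray: Blue open tray, fixed, 75 mm (x) by 235 mm (y), walls 5 mm thick and 24 mm high, floor 5 mm thick, two cross walls making three pockets in a row along y, 77 mm apart, one socket loosely in each. Origin: centre of the underside, on the bench.
- bin: Grey open side bin, fixed, 140 mm (x) by 200 mm (y), walls 5 mm thick and 45 mm high, floor 5 mm thick; empty at the start. Origin: centre of the underside, on the bench.
- tube_rack: Bystander: blue block with small sample tubes, 66 by 150 mm, 47 mm tall, loose. Origin: centre of the underside.
- bottle: Bystander: amber bottle, 64 mm across, 160 mm tall, loose. Origin: centre of the underside.
- beaker: Bystander: glass beaker, 72 mm across, 85 mm tall, loose. Origin: centre of the underside.
Not all that is in view belongs to the job. Leave any orange or red look-alike of the part that bears socket_b_mid alone. Leave any orange look-alike of the part that bears socket_a_mid alone.

How it is judged:
By the outcome, as a careful person would: the job done as asked, in the order asked, and still so for the second after the job is handed in, while the arm keeps its last pose, push and grip.
It also fails if it takes over 69 s, if anything falls off the work surface, if the arm or the gripper's body presses on something with over 40 N, if the wrist force passes 120 N, or if a joint passes its speed limit or range.

ROBOT

A 6-joint arm with a two-finger parallel gripper is mounted at the origin on the work surface. World frame = base frame: x ahead of the robot, y to its left, z up, the work surface at z = 0. Lengths are in mm, angles in rad, forces in N, time in s.
With the tool pointing down it reaches from about 350 to 975 mm from the base axis. Payload 7.1 kg.
Tool frame: the origin (TCP) lies on the mounting face of the last link; the fingertips stand 182 mm ahead of it and the grasp point (between the pads) lies 163 mm ahead of it (ctrl.finger_overhang is the distance from the TCP to the fingertips, in mm); z points along the fingers, y is the direction in which the jaws open and shut (so a half turn about z gives the same grasp; the last joint's range is limited). The gripper opens to 88 mm and grips with 3 to 60 N. Pads are 20 mm wide; open, the fingers measure 115 mm over their backs; the gripper's body (75 mm by 178 mm) begins 61 mm behind the grasp point.
Start: joints at [1.129, 0.423, 1.63, -0, 1.089, -0.019], TCP at [256.415, 569.963, 404.675] pointing down, gripper open.
Joint ranges: [-3, 3], [-0.9, 2.11], [0.09, 2.58], [-1.31, 4.45], [0.11, 2.69], [-2.54, 2.54]. Speed limits (rad/s): [2.39, 2.39, 3.01, 3.14, 3.14, 3.14].

INTERFACE

Orientations are given as a rotation vector (axis times angle).
In Python, from workcell import ctrl, viewer, recognise gives the robot as it stands.
- The arm moves only by the shell command python3 -m handwheel 'ROWS'. ROWS is JSON, a list of rows, each an object of numbers: "gripper": the closure, from 0 (fully open) to 1 (shut); "tx", "ty", "tz": the shift along the tool's x, y, z in m; "rx", "ry", "rz": the turn, a rotation vector about the tool's x, y, z in degrees. In form: [{"gripper": .., "tx": .., "ty": .., "tz": .., "rx": .., "ry": .., "rz": ..}, ...]. A call has 1 to 8 rows; each row shifts and turns the commanded pose from where the row before left it, along the tool's axes as they then stand; what a row does not reach is not made up. A row lasts 1/8 s, in which the tool goes at most 62.5 mm and 10.7 degrees, less where a joint would pass 70% of its speed; a pose out of reach is approached as far as the arm can. A call with a gripper value outside its range is refused whole. The fingers move at their own pace and stop on an object; the grip force is fixed at half the most. Time passes only in rows, so rows that do not move let the fingers close. It gives the time, the measured TCP pose, the force and the opening at its end, in the units of the state.
- ctrl.get_obs(): the state, without advancing time (a new reading comes with each control period).
- viewer.get_image(name): name is "scene" or "top" or "wrist"; returns a dict with "image" (480x640x3 uint8, red, green, blue), "range_z" (480x640 float32, mm along the optical axis (not along the pixel's ray), 0 where there is no reading), "vfov" (degrees; the focal length in pixels is half the picture's height over the tangent of half this angle, whatever the lens; pixels are square), "cx", "cy" (the principal point, pixels), "extrinsics" (4x4, takes a point from world to camera coordinates); the wrist camera has in their place "T_tool_cam" (4x4, takes a point from camera to tool coordinates, whose origin is the TCP and whose axes are the flange's). Camera axes: x right, y up, looking along -z (the intrinsics and any distortion apply to the point x, -y, -z); pixel columns grow to the right and rows downward; lengths in mm; the calibration is good to about 2 mm. The wrist camera is an equidistant fisheye: a pixel r from the principal point sees the ray r / f radians off the axis. A picture is of the moment at which its call begins: read the wrist's pose just before it.
- ctrl.close_job(): hands the job in, once; it reports no verdict.
Trained networks look in a picture, given as the dict that the camera call returned (one of the last four; its "shot" number tells which), for a name from the list of things; names that differ only in an ending like _2 or _b are one class to them, and where a whole thing is asked for, a point or a joint stands for the part that bears it (a point fixed in the world has none). Each returns a list of dicts, best first, with "p" (0 to 1); they miss things now and then, are a little off and sometimes report something else, mostly with a low value. They report only what shows in the picture. A call takes as long as a camera call. They do not tell look-alikes from the thing itself.
- recognise(picture, name): "xy" ([column, row] as shares, 0 to 1, of the picture: columns of its width, rows of its height, amid what is visible of it).
The state is a dict: "t": time; "qpos": joint angles; "qvel": joint speeds; "joint_torque": joint torques, N m; "ee_pos": TCP position; "orientation": TCP orientation; "ft_force": force on the tool from outside, world axes, zero at the start; "moment": the same for the moment, N m; "width": finger opening in mm.
Only numpy, scipy, OpenCV 4.12 (cv2) and the standard library are available. Lean on these libraries where they do the work, as an engineer would, in place of code of your own. Each camera call takes 0.05 s, during which the arm holds its last target.

## Working session

There is one attempt and no reset: what is moved stays moved. The work goes in short steps, Python scripts to look and compute and a shell command to move; the robot and the scene stay as the last step left them, time stands still between calls to the robot, and variables do not carry over. Pictures are saved under pics/ and viewed, and the job is handed in when it is done.

```bash
ls; mkdir -p pics
python3 - <<'E'
from workcell import ctrl, viewer, recognise
import cv2,pickle
o=ctrl.get_obs()
print({k:o[k] for k in ['t','ee_pos','orientation','width','ft_force']})
for n in ['scene','top']:
    d=viewer.get_image(n); cv2.imwrite(f'pics/{n}0.png',d['image'][:,:,::-1]); pickle.dump(d,open(n+'.pkl','wb'))
    print(n,d['vfov'],d['cx'],d['cy'],d['extrinsics'].tolist(),[k for k in d])
    for nm in ['socket_a_mid','socket_tagged_mid','nut_seat','tray','bin','centrifuge','tube_rack','bottle','beaker']:
        print(nm,[( [round(float(x['xy'][0])*640),round(float(x['xy'][1])*480)],round(float(x['p']),2)) for x in recognise(d,nm)[:5]])
E
```

```text
pics
{'t': 0.0, 'ee_pos': array([256.29841273, 569.73451201, 403.90366394]), 'orientation': array([-6.59062147e-01, -3.07134162e+00,  2.31360894e-03]), 'width': 87.63472234883962, 'ft_force': array([-0.09109734,  0.26378855,  0.59831449])}
scene 44.90650355010709 323.3804209919495 246.17160149515442 [[0.5388660896753577, 0.8421099635467642, -0.021774909718688205, -251.21045548596243], [-0.5423738572653235, 0.3666114284205365, 0.7559276813998733, 284.87599664904315], [0.6445571629833337, -0.3955336519775801, 0.6542928960336915, -1475.0848669898812], [0.0, 0.0, 0.0, 1.0]] ['image', 'range_z', 'vfov', 'cx', 'cy', 'extrinsics', 'shot']
socket_a_mid [([217, 288], 0.68), ([280, 306], 0.58)]
socket_tagged_mid [([229, 327], 0.85)]
nut_seat [([468, 185], 0.7)]
tray [([270, 322], 0.82), ([139, 347], 0.71)]
bin [([274, 228], 0.64), ([375, 329], 0.28)]
centrifuge [([469, 185], 0.87)]
tube_rack [([375, 331], 0.83), ([468, 183], 0.67)]
bottle [([118, 285], 0.67)]
beaker [([141, 345], 0.71)]
top 53.513381491490804 322.8100019722641 243.11938964459645 [[0.028984415196788686, -0.9995608102464223, 0.006171733566454351, -122.0367252720706], [0.9827498892438961, 0.029624100945092945, 0.1825515484303122, -602.9198114454807], [-0.18265420571892083, 0.000774120604354995, 0.9831769128038352, -844.7045765756274], [0.0, 0.0, 0.0, 1.0]] ['image', 'range_z', 'vfov', 'cx', 'cy', 'extrinsics', 'shot']
socket_a_mid [([368, 236], 0.78), ([400, 286], 0.66)]
socket_tagged_mid [([417, 235], 0.58)]
nut_seat [([113, 259], 0.62)]
tray [([360, 239], 0.78)]
bin [([310, 342], 0.79)]
centrifuge [([117, 261], 0.97)]
tube_rack [([313, 181], 0.96)]
bottle [([378, 247], 0.75), ([485, 328], 0.67)]
beaker [([489, 254], 0.96)]
```

View pics/scene0.png

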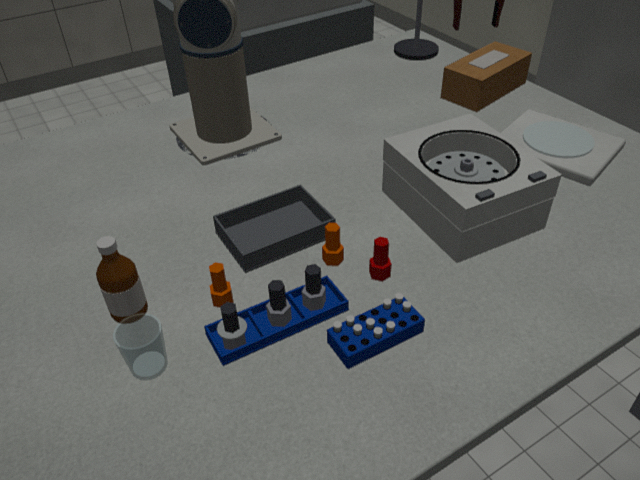

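View pics/top0.png

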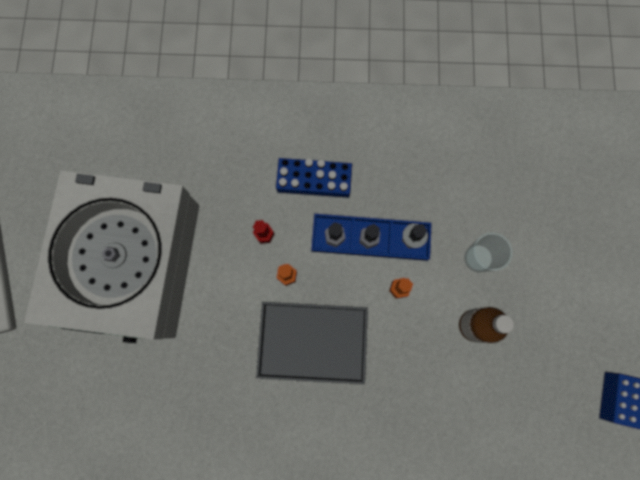

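```bash
cat > h.py <<'E'
import numpy as np,cv2
from scipy.spatial.transform import Rotation as R
C=np.diag([1,-1,-1.])
def f_(d): return 240/np.tan(np.radians(d['vfov'])/2)
def cloud(d,T=None):
    f=f_(d); v,u=np.mgrid[0:480,0:640]; z=d['range_z'].astype(float)
    x=(u-d['cx']);y=(v-d['cy'])
    if T is None:
        P=np.stack([x/f*z,-y/f*z,-z],-1); Ti=np.linalg.inv(d['extrinsics'])
    else:
        r=np.hypot(x,y)+1e-9; t=r/f; k=np.tan(np.minimum(t,1.5))/r
        P=np.stack([x*k*z,-y*k*z,-z],-1); Ti=T
    W=P@Ti[:3,:3].T+Ti[:3,3]; W[z<=0]=np.nan; return W
def tool(o):
    T=np.eye(4);T[:3,:3]=R.from_rotvec(o['orientation']).as_matrix();T[:3,3]=o['ee_pos'];return T
def proj(d,p,T=None):
    M=d['extrinsics'] if T is None else np.linalg.inv(T)
    p=np.atleast_2d(p)@M[:3,:3].T+M[:3,3]; f=f_(d); p=p*[1,-1,-1]
    if T is None: return np.c_[d['cx']+f*p[:,0]/p[:,2],d['cy']+f*p[:,1]/p[:,2]]
    r=np.hypot(p[:,0],p[:,1])+1e-9; t=np.arctan2(r,p[:,2])
    return np.c_[d['cx']+f*t*p[:,0]/r,d['cy']+f*t*p[:,1]/r]
E
python3 - <<'E'
import pickle
from h import *
for n,pts in [('top',dict(tag=(418,235),p1=(372,236),p2=(336,233),nut=(113,254),rack=(313,178),or1=(401,288),or2=(287,274),red=(263,232),bin=(310,342),bott=(490,322),beak=(485,255))),('scene',dict(tag=(231,312),p1=(277,290),p2=(314,272),nut=(467,163),bin=(275,225),bott=(107,246)))]:
    d=pickle.load(open(n+'.pkl','rb')); W=cloud(d)
    for k,(u,v) in pts.items(): print(n,k,W[v,u].round())
    img=d['image'].astype(int); z=W[...,2]
    ok=(W[...,0]>150)&(W[...,0]<900)&(abs(W[...,1])<700)
    bl=ok&(img[...,2]>img[...,0]+50)&(z<40)
    nb,l,s,c=cv2.connectedComponentsWithStats(bl.astype(np.uint8))
    for i in range(1,nb):
        if s[i,4]>300:
            q=W[l==i]; print('blue',s[i],cv2.minAreaRect(q[:,:2].astype(np.float32)),np.nanpercentile(q[:,2],[5,95]))
    dk=ok&(z>55)&(z<110)
    nb,l,s,c=cv2.connectedComponentsWithStats(dk.astype(np.uint8))
    for i in range(1,nb):
        if s[i,4]>20: q=W[l==i]; print('tall',s[i],np.median(q,0).round(),np.nanmax(q[:,2]),img[l==i].mean(0).round())
    dk=ok&(z>35)&(z<52)
    nb,l,s,c=cv2.connectedComponentsWithStats(dk.astype(np.uint8))
    for i in range(1,nb):
        if s[i,4]>100: q=W[l==i]; print('binrim',s[i],cv2.minAreaRect(q[:,:2].astype(np.float32)))
E
```

```text
top tag [ 622. -280.   80.]
top p1 [ 617. -194.   83.]
top p2 [ 621. -128.   84.]
top nut [565. 262. 116.]
top rack [742. -81.  31.]
top or1 [ 524. -248.   79.]
top or2 [543. -41.  78.]
top red [619.   7.  80.]
top bin [421. -85.   2.]
top bott [ 466. -391.  127.]
top beak [ 602. -430.   -0.]
blue [ 277  159   74   36 1245] ((746.3983154296875, -81.89705657958984), (144.97377014160156, 63.853458404541016), 87.23845672607422) [29.35744805 34.65317406]
blue [ 312  215  119   44 2739] ((629.0614624023438, -199.38909912109375), (230.06776428222656, 73.11405181884766), 86.95356750488281) [ 0.64259955 22.837309  ]
tall [ 157  190   36  150 1433] [548. 163.  84.] 109.98498874498807 [55. 56. 53.]
tall [  57  205  101  100 7572] [567. 284.  93.] 109.99473424770383 [100. 102. 100.]
tall [252 220  16  16 179] [628.  14.  78.] 81.35859539191324 [97. 24. 23.]
tall [328 222  15  18 185] [ 626. -126.   83.] 87.0311904364496 [36. 38. 42.]
tall [364 224  16  17 187] [ 625. -194.   83.] 86.29268736960523 [36. 37. 41.]
tall [409 224  18  17 204] [ 627. -279.   82.] 86.78572863408863 [38. 39. 41.]
tall 
[... 3509 characters left out ...]
0996094, 61.8725700378418), 87.46517181396484)
binrim [266 299  25  17 230] ((633.3259887695312, -194.95684814453125), (39.03425598144531, 32.387664794921875), 69.45877838134766)
binrim [332 314  54  32 712] ((749.9512329101562, -113.84585571289062), (81.30255889892578, 61.883949279785156), 84.23855590820312)
binrim [217 317  30  23 395] ((634.1464233398438, -280.576904296875), (46.95347213745117, 44.624107360839844), 71.08866119384766)
binrim [124 330  34  18 264] ((575.1017456054688, -410.4940185546875), (52.08952331542969, 17.68527603149414), 82.63606262207031)
binrim [123 342  42  27 271] ((617.013427734375, -414.7191467285156), (63.906333923339844, 28.24243927001953), 87.72936248779297)
```

Run:
```python
import cv2
a=cv2.imread('pics/scene0.png');b=cv2.imread('pics/top0.png')
c=cv2.resize(a[230:370,190:390],(800,560),interpolation=cv2.INTER_CUBIC);cv2.imwrite('pics/c1.png',c)
```

```text
(no output)
```

View pics/c1.png

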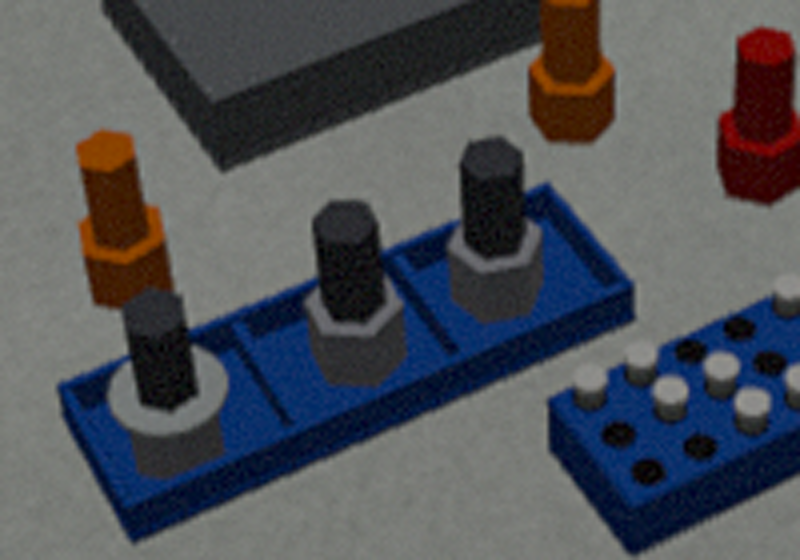

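Run:
```python
from workcell import ctrl, viewer
from h import *
o=ctrl.get_obs();T=tool(o);print(T.round(3)); d=viewer.get_image('wrist');print(d['T_tool_cam'].round(3),d['vfov'])
W=[550,-195,440]
print(T[:3,:3].T@(np.array(W)-T[:3,3]))
```

```text
[[-9.12000e-01  4.10000e-01  0.00000e+00  2.56401e+02]
 [ 4.10000e-01  9.12000e-01  0.00000e+00  5.69970e+02]
 [-0.00000e+00  0.00000e+00 -1.00000e+00  4.04696e+02]
 [ 0.00000e+00  0.00000e+00  0.00000e+00  1.00000e+00]]
[[ 0.0000e+00  9.6800e-01  2.5000e-01  6.7963e+01]
 [ 1.0000e+00 -0.0000e+00  0.0000e+00 -7.0000e-02]
 [ 1.0000e-03  2.5000e-01 -9.6800e-01  1.9948e+01]
 [ 0.0000e+00  0.0000e+00  0.0000e+00  1.0000e+00]] 65.70646984690485
[-581.59151213 -577.1738684   -35.31418919]
```

```bash
python3 -m handwheel '[{"tx":-0.051,"ty":-0.019},{"tx":-0.051,"ty":-0.019},{"tx":-0.051,"ty":-0.019},{"tx":-0.051,"ty":-0.019},{"tx":-0.051,"ty":-0.019},{"tx":-0.051,"ty":-0.019},{"tx":-0.051,"ty":-0.019},{"tx":-0.051,"ty":-0.019}]'
cat > wr.py <<'E'
import sys,pickle
from workcell import ctrl, viewer
from h import *
n=sys.argv[1]
o=ctrl.get_obs();d=viewer.get_image('wrist');T=tool(o)@d['T_tool_cam']
cv2.imwrite(f'pics/{n}.png',d['image'][:,:,::-1]);pickle.dump((d,T,tool(o)),open(n+'.pkl','wb'))
print(o['t'],o['ee_pos'].round(1),o['ft_force'].round(1),o['width'],o['qpos'].round(2))
E
python3 -m handwheel '[{}]'; python3 wr.py w1
```

```text
1.05 [256.4 569.9 404.7] [-0.2  0.2  0.8] 88.04682358747246 [ 1.13  0.42  1.63 -0.    1.09 -0.02]$[0]: bad value
$[0]: bad value
```

View pics/w1.png

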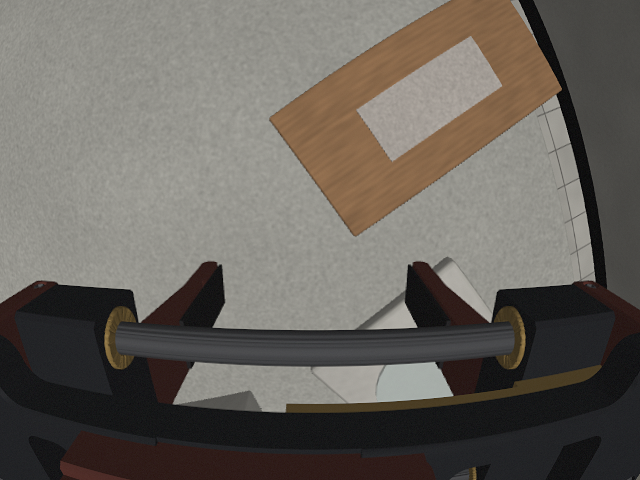

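```bash
python3 -m handwheel '[{"gripper":0,"tx":-0.059,"ty":-0.019,"tz":0,"rx":0,"ry":0,"rz":0},{"gripper":0,"tx":-0.059,"ty":-0.019,"tz":0,"rx":0,"ry":0,"rz":0},{"gripper":0,"tx":-0.059,"ty":-0.019,"tz":0,"rx":0,"ry":0,"rz":0},{"gripper":0,"tx":-0.059,"ty":-0.019,"tz":0,"rx":0,"ry":0,"rz":0},{"gripper":0,"tx":-0.059,"ty":-0.019,"tz":0,"rx":0,"ry":0,"rz":0},{"gripper":0,"tx":-0.059,"ty":-0.019,"tz":0,"rx":0,"ry":0,"rz":0},{"gripper":0,"tx":-0.059,"ty":-0.019,"tz":0,"rx":0,"ry":0,"rz":0},{"gripper":0,"tx":-0.059,"ty":-0.019,"tz":0,"rx":0,"ry":0,"rz":0}]'
python3 -m handwheel '[{"gripper":0,"tx":0,"ty":0,"tz":0,"rx":0,"ry":0,"rz":0},{"gripper":0,"tx":0,"ty":0,"tz":0,"rx":0,"ry":0,"rz":0}]'; python3 wr.py w1b
```

```text
t: 2.1
ee_pos: [625.8, 236.1, 404.8]
orientation: [0.659, 3.071, 0.0]
ft_force: [0.1, 1.0, -0.7]
width: 87.9
t: 2.35
ee_pos: [624.2, 237.6, 404.3]
orientation: [-0.66, -3.07, 0.0]
ft_force: [-0.1, 1.9, -0.7]
width: 88.0
2.35 [624.2 237.6 404.3] [-0.1  1.9 -0.7] 88.01360389493428 [ 0.35  0.49  1.53  0.    1.13 -0.8 ]
```

View pics/w1b.png

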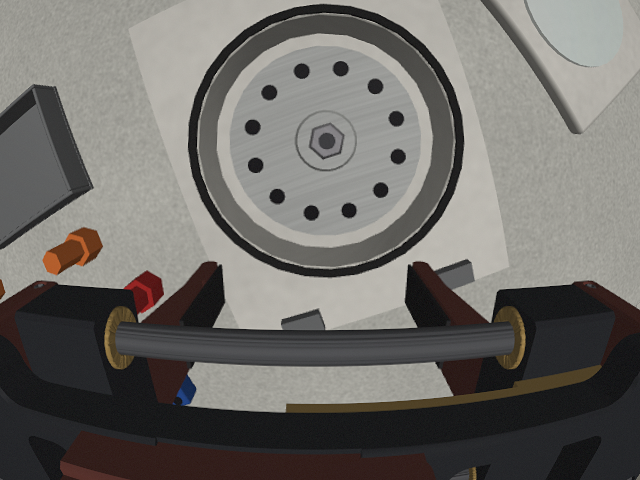

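```bash
cat > rect.py <<'E'
import sys,pickle
from h import *
def rect(n,cx,cy,z,half,s):
    d,T,_=pickle.load(open(n+'.pkl','rb'))
    N=int(2*half*s); j,i=np.mgrid[0:N,0:N]
    # up = +x world, left = +y
    X=cx+half-j/s; Y=cy+half-i/s
    p=proj(d,np.stack([X,Y,np.full_like(X,z)],-1).reshape(-1,3),T).astype(np.float32).reshape(N,N,2)
    return cv2.remap(d['image'][:,:,::-1].copy(),p[...,0],p[...,1],cv2.INTER_CUBIC)
if __name__=='__main__':
    n,cx,cy,z,half,s,out=sys.argv[1:]
    cv2.imwrite(f'pics/{out}.png',rect(n,*map(float,(cx,cy,z,half,s))))
E
python3 - <<'E'
import pickle
from h import *
d,T,_=pickle.load(open('w1b.pkl','rb'));W=cloud(d,T)
print(W[141,327],W[110,327],W[141,290])
m=(W[...,2]>110)&(W[...,2]<125)&(np.hypot(W[...,0]-570,W[...,1]-265)<30); q=W[m];print(m.sum(),q.mean(0),np.percentile(q[:,2],[5,50,95]))
E
python3 rect.py w1b 570 265 100 25 12 r1; python3 rect.py w1b 570 265 118 25 12 r1t
```

```text
[568.16832983 272.31258659 118.24943601] [546.67124784 282.74272702  95.93156387] [556.931729   247.04712283  97.38639674]
939 [567.59729224 271.86799083 117.3992511 ] [113.90854768 117.82906903 119.28552077]
```

View pics/r1.png

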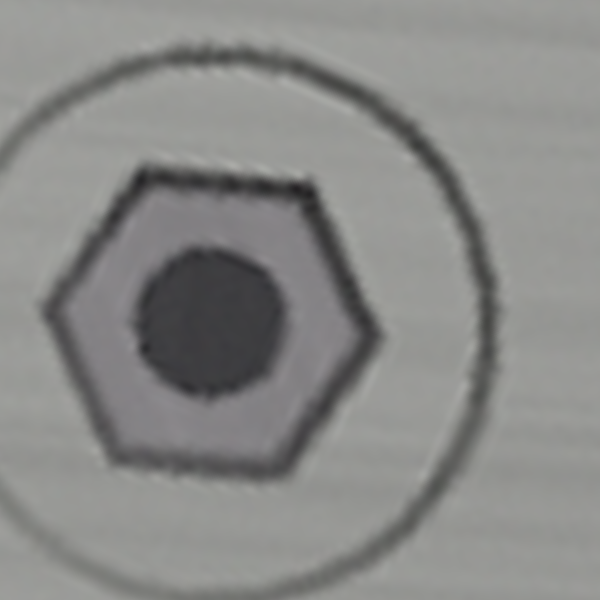

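View pics/r1t.png

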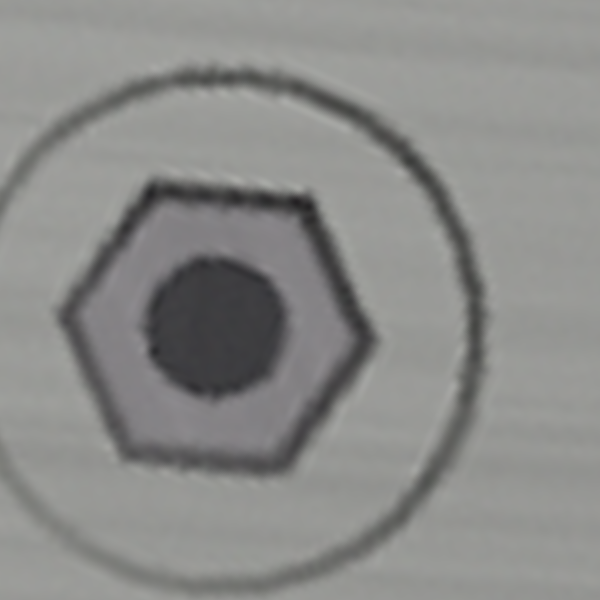

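Run:
```python
import numpy as np
p=65.8; d=np.array([6,-504])/10
for i in range(10):
    a=np.radians(p); print((np.array([[-np.sin(a),np.cos(a)],[np.cos(a),np.sin(a)]])@d/1000).round(3), end=' '); p-=6.6
```

```text
[-0.021 -0.046] [-0.026 -0.043] [-0.031 -0.04 ] [-0.035 -0.036] [-0.039 -0.032] [-0.043 -0.027] [-0.045 -0.022] [-0.048 -0.016] [-0.049 -0.011] [-0.05  -0.005]
```

```bash
python3 -m handwheel '[{"gripper":0,"tx":-0.021,"ty":-0.046,"tz":0,"rx":0,"ry":0,"rz":6.6},{"gripper":0,"tx":-0.026,"ty":-0.043,"tz":0,"rx":0,"ry":0,"rz":6.6},{"gripper":0,"tx":-0.031,"ty":-0.040,"tz":0,"rx":0,"ry":0,"rz":6.6},{"gripper":0,"tx":-0.035,"ty":-0.036,"tz":0,"rx":0,"ry":0,"rz":6.6},{"gripper":0,"tx":-0.039,"ty":-0.032,"tz":0,"rx":0,"ry":0,"rz":6.6},{"gripper":0,"tx":-0.043,"ty":-0.027,"tz":0,"rx":0,"ry":0,"rz":6.6},{"gripper":0,"tx":-0.045,"ty":-0.022,"tz":0,"rx":0,"ry":0,"rz":6.6},{"gripper":0,"tx":-0.048,"ty":-0.016,"tz":0,"rx":0,"ry":0,"rz":6.6}]'
python3 -m handwheel '[{"gripper":0,"tx":-0.049,"ty":-0.011,"tz":0,"rx":0,"ry":0,"rz":6.6},{"gripper":0,"tx":-0.050,"ty":-0.005,"tz":0,"rx":0,"ry":0,"rz":6.6},{"gripper":0,"tx":0,"ty":0,"tz":0,"rx":0,"ry":0,"rz":0},{"gripper":0,"tx":0,"ty":0,"tz":0,"rx":0,"ry":0,"rz":0}]'; python3 wr.py w2
```

```text
t: 3.4
ee_pos: [627.0, -165.3, 405.0]
orientation: [1.958, 2.457, 0.0]
ft_force: [1.6, 0.5, 0.2]
width: 87.8
t: 3.9
ee_pos: [628.1, -264.6, 404.6]
orientation: [-2.223, -2.219, -0.0]
ft_force: [-0.2, -0.2, 0.4]
width: 87.5
3.9 [ 628.1 -264.6  404.6] [-0.2 -0.2  0.4] 87.51455528656672 [-0.42  0.51  1.49  0.    1.14 -0.41]
```

View pics/w2.png

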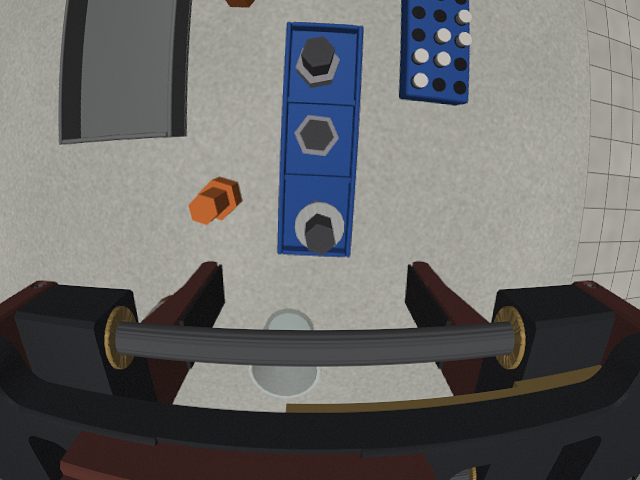

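Run:
```python
import pickle
from rect import *
d,T,_=pickle.load(open('w2.pkl','rb'));W=cloud(d,T)
ims=[]
for n,(u,v) in dict(tag=(320,222),p1=(317,135),p2=(318,52)).items():
    w=W[v,u]
    m=(W[...,2]>81)&(W[...,2]<89)&(np.hypot(W[...,0]-w[0],W[...,1]-w[1])<22); q=W[m]
    (c,s,a)=cv2.minAreaRect(q[:,:2].astype(np.float32)); print(n,w.round(1),m.sum(),q.mean(0).round(1),np.round(c,1),s)
    # body/shoulder top
    m=(W[...,2]>33)&(W[...,2]<44)&(np.hypot(W[...,0]-w[0],W[...,1]-w[1])<32); q=W[m]; print('  shoulder',m.sum(),np.round(cv2.minEnclosingCircle(q[:,:2].astype(np.float32))[0],1),np.median(q[:,2]))
    c=q.mean(0); ims.append(rect('w2',w[0],w[1],85,25,5.2))
cv2.imwrite('pics/r2.png',np.hstack(ims))
```

```text
tag [ 632.7 -268.5   75.9] 645 [ 632.6 -279.4   85. ] [ 632.3 -278.8] (24.128925323486328, 23.25248908996582)
  shoulder 989 [ 632.4 -280.8] 41.0592282434302
p1 [ 630.1 -195.    83.9] 773 [ 629.6 -194.7   85. ] [ 629.7 -194.8] (23.642858505249023, 26.569528579711914)
  shoulder 515 [ 630.2 -195. ] 37.023785494898505
p2 [ 631.  -126.6   83.8] 771 [ 630.7 -126.2   84.9] [ 630.7 -125.8] (26.92730140686035, 24.21355438232422)
  shoulder 493 [ 630.5 -126. ] 37.04451304506762
```

View pics/r2.png

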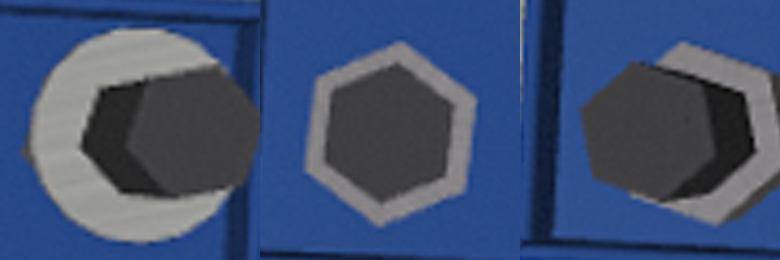

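```bash
cat > hexfit.py <<'E'
from h import *
def hexfit(q):
    best=None
    for th in np.arange(0,60,0.5):
        L=[];c=[]
        for k in range(3):
            a=np.radians(th+60*k); s=q[:,0]*np.cos(a)+q[:,1]*np.sin(a); lo,hi=np.percentile(s,[1,99]); L.append(hi-lo); c.append((hi+lo)/2)
        if best is None or sum(L)<best[0]:
            A=np.array([[np.cos(np.radians(th+60*k)),np.sin(np.radians(th+60*k))] for k in range(3)])
            best=(sum(L),th,np.round(L,1),np.linalg.lstsq(A,np.array(c),rcond=None)[0].round(1))
    return best
E
python3 - <<'E'
import pickle
from hexfit import *
d,T,_=pickle.load(open('w2.pkl','rb'));W=cloud(d,T)
for n,w in dict(tag=(632.5,-279.4),p1=(629.7,-194.8),p2=(630.7,-126)).items():
    m=(W[...,2]>83.5)&(W[...,2]<86.5)&(np.hypot(W[...,0]-w[0],W[...,1]-w[1])<20); print(n,hexfit(W[m]))
    m=(W[...,2]>35)&(W[...,2]<39)&(np.hypot(W[...,0]-w[0],W[...,1]-w[1])<26); 
    if n!='tag': print('  ',hexfit(W[m]))
d,T,_=pickle.load(open('w1b.pkl','rb'));W=cloud(d,T)
m=(W[...,2]>116.5)&(W[...,2]<125)&(np.hypot(W[...,0]-568,W[...,1]-272)<30);print(hexfit(W[m]))
E
```

```text
tag (np.float64(70.25672968562716), np.float64(6.5), array([23.2, 23.3, 23.7]), array([ 632.5, -281. ]))
p1 (np.float64(69.66687061099233), np.float64(24.0), array([23.4, 22.9, 23.3]), array([ 629.6, -194.7]))
   (np.float64(106.43151793444447), np.float64(23.0), array([35.5, 35.4, 35.5]), array([ 629.7, -195. ]))
p2 (np.float64(70.79464807657013), np.float64(36.5), array([23.5, 24. , 23.3]), array([ 630.7, -125.9]))
   (np.float64(101.21066743814788), np.float64(37.5), array([35.8, 29.6, 35.9]), array([ 631.2, -128.3]))
(np.float64(61.44043702934337), np.float64(58.5), array([20. , 20.7, 20.8]), array([567.8, 272.1]))
```

```bash
python3 -m handwheel '[{"gripper":0,"tx":-0.0164,"ty":0.0044,"tz":0.02,"rx":0,"ry":0,"rz":-6.6},{"gripper":0,"tx":0,"ty":0,"tz":0.04,"rx":0,"ry":0,"rz":0},{"gripper":0,"tx":0,"ty":0,"tz":0.04,"rx":0,"ry":0,"rz":0},{"gripper":0,"tx":0,"ty":0,"tz":0.03,"rx":0,"ry":0,"rz":0},{"gripper":0,"tx":0,"ty":0,"tz":0,"rx":0,"ry":0,"rz":0},{"gripper":0,"tx":0,"ty":0,"tz":0,"rx":0,"ry":0,"rz":0}]'; python3 wr.py w3
```

```text
t: 4.7
ee_pos: [633.2, -281.8, 276.1]
orientation: [2.092, 2.342, 0.001]
ft_force: [-0.1, -0.2, -0.3]
width: 87.7
4.7 [ 633.2 -281.8  276.1] [-0.1 -0.2 -0.3] 87.71443307823152 [-0.44  0.67  1.54  0.    0.93 -0.55]
```

View pics/w3.png

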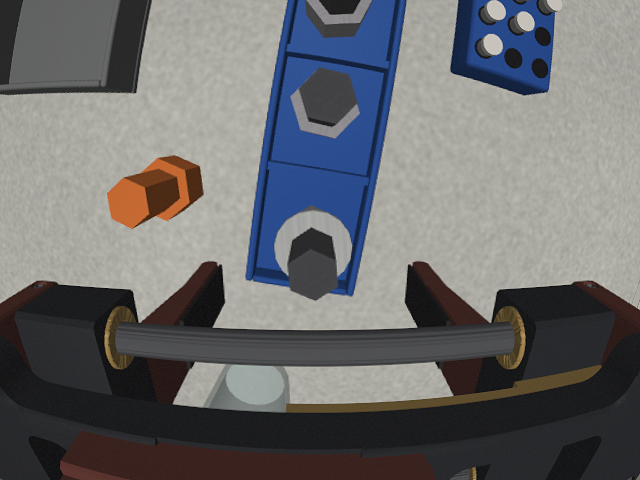

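```bash
python3 -m handwheel '[{"gripper":0,"tx":0,"ty":0,"tz":0.025,"rx":0,"ry":0,"rz":0},{"gripper":0,"tx":0,"ty":0,"tz":0.021,"rx":0,"ry":0,"rz":0},{"gripper":0.5,"tx":0,"ty":0,"tz":0,"rx":0,"ry":0,"rz":0},{"gripper":1,"tx":0,"ty":0,"tz":0,"rx":0,"ry":0,"rz":0},{"gripper":1,"tx":0,"ty":0,"tz":0,"rx":0,"ry":0,"rz":0},{"gripper":1,"tx":0,"ty":0,"tz":0,"rx":0,"ry":0,"rz":0},{"gripper":1,"tx":0,"ty":0,"tz":0,"rx":0,"ry":0,"rz":0}]'
```

```text
t: 5.62
ee_pos: [632.5, -282.8, 229.1]
orientation: [2.094, 2.341, 0.0]
ft_force: [0.8, 0.6, -0.8]
width: 41.3
```

```bash
python3 -m handwheel '[{"gripper":1,"tx":0,"ty":0,"tz":0,"rx":0,"ry":0,"rz":0},{"gripper":1,"tx":0,"ty":0,"tz":0,"rx":0,"ry":0,"rz":0},{"gripper":1,"tx":0,"ty":0,"tz":0,"rx":0,"ry":0,"rz":0}]'
```

```text
t: 6.0
ee_pos: [632.4, -282.7, 228.7]
orientation: [2.095, 2.341, -0.0]
ft_force: [-0.4, -0.1, 1.3]
width: 24.6
```

```bash
python3 -m handwheel '[{"gripper":1,"tx":0,"ty":0,"tz":-0.03,"rx":0,"ry":0,"rz":0},{"gripper":1,"tx":0,"ty":0,"tz":-0.05,"rx":0,"ry":0,"rz":0},{"gripper":1,"tx":0.015,"ty":-0.017,"tz":-0.02,"rx":0,"ry":0,"rz":0},{"gripper":1,"tx":0.035,"ty":-0.037,"tz":0,"rx":0,"ry":0,"rz":0},{"gripper":1,"tx":0.04,"ty":-0.042,"tz":0,"rx":0,"ry":0,"rz":0},{"gripper":1,"tx":0.04,"ty":-0.042,"tz":0,"rx":0,"ry":0,"rz":0},{"gripper":1,"tx":0.03,"ty":-0.03,"tz":0,"rx":0,"ry":0,"rz":0},{"gripper":1,"tx":0.0145,"ty":-0.0158,"tz":0,"rx":0,"ry":0,"rz":0}]'; python3 wr.py w4
```

```text
t: 7.0
ee_pos: [428.1, -128.4, 328.4]
orientation: [-2.092, -2.341, 0.001]
ft_force: [0.3, -0.8, -1.7]
width: 24.2
7.0 [ 428.1 -128.4  328.4] [ 0.3 -0.8 -1.7] 24.2111370773164 [-0.32  0.28  2.07  0.    0.79 -0.43]
```

View pics/w4.png

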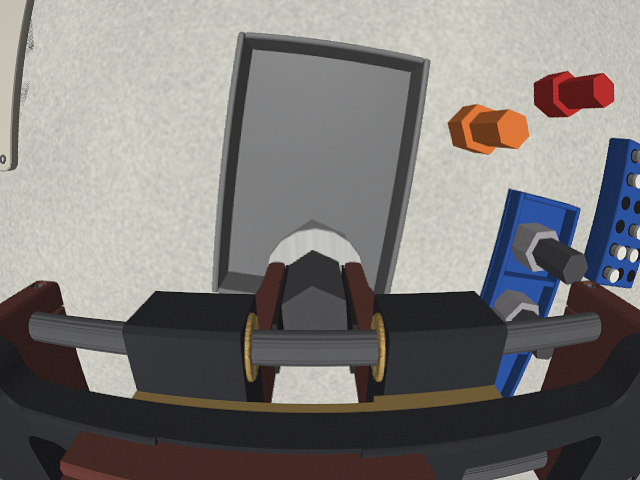

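```bash
python3 -m handwheel '[{"gripper":1,"tx":0,"ty":0,"tz":0.04,"rx":0,"ry":0,"rz":0},{"gripper":1,"tx":0,"ty":0,"tz":0.04,"rx":0,"ry":0,"rz":0},{"gripper":1,"tx":0,"ty":0,"tz":0.014,"rx":0,"ry":0,"rz":0},{"gripper":1,"tx":0,"ty":0,"tz":0.003,"rx":0,"ry":0,"rz":0},{"gripper":1,"tx":0,"ty":0,"tz":0,"rx":0,"ry":0,"rz":0},{"gripper":0.5,"tx":0,"ty":0,"tz":0,"rx":0,"ry":0,"rz":0},{"gripper":0.4,"tx":0,"ty":0,"tz":0,"rx":0,"ry":0,"rz":0},{"gripper":0.4,"tx":0,"ty":0,"tz":0,"rx":0,"ry":0,"rz":0}]'
```

```text
t: 8.05
ee_pos: [430.6, -129.8, 232.2]
orientation: [2.094, 2.341, 0.001]
ft_force: [-0.3, -0.4, -0.6]
width: 50.4
```

```bash
python3 -m handwheel '[{"gripper":0,"tx":0,"ty":0,"tz":-0.03,"rx":0,"ry":0,"rz":0},{"gripper":0,"tx":0,"ty":0,"tz":-0.05,"rx":0,"ry":0,"rz":0},{"gripper":0,"tx":-0.0147,"ty":0.0306,"tz":-0.02,"rx":0,"ry":0,"rz":0},{"gripper":0,"tx":-0.02,"ty":0.045,"tz":0,"rx":0,"ry":0,"rz":0},{"gripper":0,"tx":-0.02,"ty":0.045,"tz":0,"rx":0,"ry":0,"rz":0},{"gripper":0,"tx":-0.02,"ty":0.045,"tz":0,"rx":0,"ry":0,"rz":0},{"gripper":0,"tx":-0.012,"ty":0.025,"tz":0,"rx":0,"ry":0,"rz":-8.5},{"gripper":0,"tx":0,"ty":0,"tz":0,"rx":0,"ry":0,"rz":-8.5}]'
python3 -m handwheel '[{"gripper":0,"tx":0,"ty":0,"tz":0,"rx":0,"ry":0,"rz":0}]'; python3 wr.py w5
python3 - <<'E'
from workcell import viewer
import cv2
d=viewer.get_image('scene'); cv2.imwrite('pics/s5.png',d['image'][:,:,::-1])
E
```

```text
t: 9.05
ee_pos: [631.1, -195.3, 331.6]
orientation: [1.718, 2.628, 0.001]
ft_force: [-2.0, 0.0, -0.4]
width: 87.7
t: 9.18
ee_pos: [629.4, -194.7, 331.4]
orientation: [-1.727, -2.624, 0.0]
ft_force: [0.3, -1.1, -0.1]
width: 87.8
9.175 [ 629.4 -194.7  331.4] [ 0.3 -1.1 -0.1] 87.79160038994716 [-0.32  0.56  1.6  -0.    0.99 -0.72]
```

View pics/w5.png

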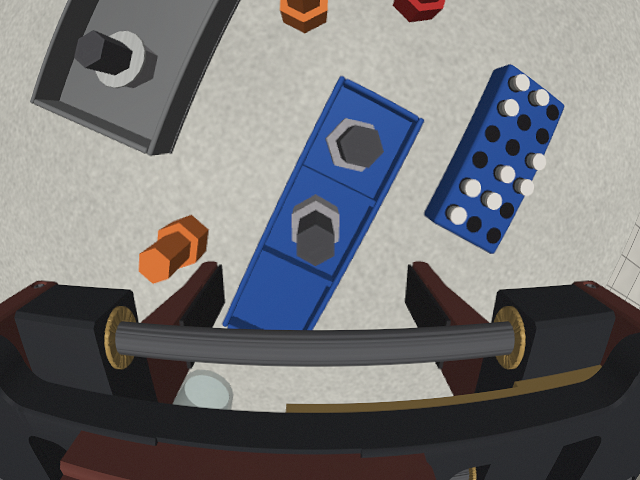

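View pics/s5.png

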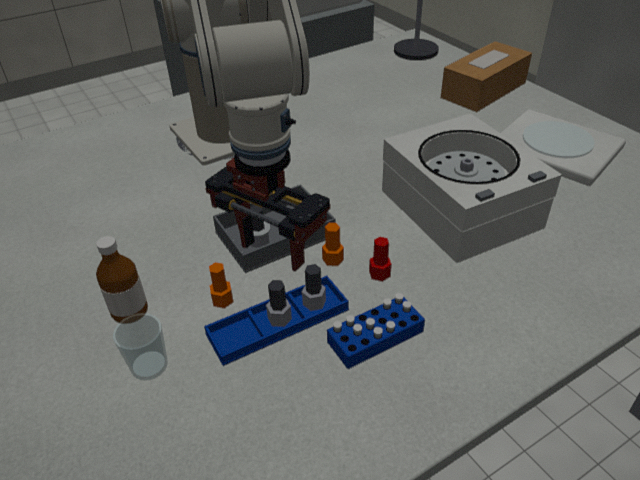

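```bash
python3 -m handwheel '[{"gripper":0,"tx":0,"ty":0,"tz":0.04,"rx":0,"ry":0,"rz":0},{"gripper":0,"tx":0,"ty":0,"tz":0.04,"rx":0,"ry":0,"rz":0},{"gripper":0,"tx":0,"ty":0,"tz":0.022,"rx":0,"ry":0,"rz":0},{"gripper":0.5,"tx":0,"ty":0,"tz":0,"rx":0,"ry":0,"rz":0},{"gripper":1,"tx":0,"ty":0,"tz":0,"rx":0,"ry":0,"rz":0},{"gripper":1,"tx":0,"ty":0,"tz":0,"rx":0,"ry":0,"rz":0},{"gripper":1,"tx":0,"ty":0,"tz":0,"rx":0,"ry":0,"rz":0},{"gripper":1,"tx":0,"ty":0,"tz":0,"rx":0,"ry":0,"rz":0}]'
python3 -m handwheel '[{"gripper":1,"tx":0,"ty":0,"tz":0,"rx":0,"ry":0,"rz":0},{"gripper":1,"tx":0,"ty":0,"tz":0,"rx":0,"ry":0,"rz":0},{"gripper":1,"tx":0,"ty":0,"tz":0,"rx":0,"ry":0,"rz":0},{"gripper":1,"tx":0,"ty":0,"tz":0,"rx":0,"ry":0,"rz":0}]'
```

```text
t: 10.28
ee_pos: [629.6, -194.7, 230.3]
orientation: [1.725, 2.625, 0.0]
ft_force: [0.0, -0.1, -0.7]
width: 41.1
t: 10.78
ee_pos: [629.5, -194.7, 229.8]
orientation: [1.725, 2.625, 0.0]
ft_force: [0.3, 0.1, 0.2]
width: 23.5
```

```bash
python3 -m handwheel '[{"gripper":1,"tx":0,"ty":0,"tz":-0.03,"rx":0,"ry":0,"rz":0},{"gripper":1,"tx":0,"ty":0,"tz":-0.055,"rx":0,"ry":0,"rz":0},{"gripper":1,"tx":0,"ty":0,"tz":-0.055,"rx":0,"ry":0,"rz":0},{"gripper":1,"tx":0.037,"ty":0.0095,"tz":-0.03,"rx":0,"ry":0,"rz":0},{"gripper":1,"tx":0.05,"ty":0.013,"tz":0,"rx":0,"ry":0,"rz":0},{"gripper":1,"tx":0.05,"ty":0.013,"tz":0,"rx":0,"ry":0,"rz":0},{"gripper":1,"tx":0.05,"ty":0.013,"tz":0,"rx":0,"ry":0,"rz":0},{"gripper":1,"tx":0.05,"ty":0.013,"tz":0,"rx":0,"ry":0,"rz":0}]'
python3 -m handwheel '[{"gripper":1,"tx":0.05,"ty":0.013,"tz":0,"rx":0,"ry":0,"rz":0},{"gripper":1,"tx":0.05,"ty":0.013,"tz":0,"rx":0,"ry":0,"rz":0},{"gripper":1,"tx":0.05,"ty":0.012,"tz":0,"rx":0,"ry":0,"rz":0},{"gripper":1,"tx":0,"ty":0,"tz":0,"rx":0,"ry":0,"rz":9.3},{"gripper":1,"tx":0,"ty":0,"tz":0,"rx":0,"ry":0,"rz":9.3},{"gripper":1,"tx":0,"ty":0,"tz":0,"rx":0,"ry":0,"rz":9.3},{"gripper":1,"tx":0,"ty":0,"tz":0,"rx":0,"ry":0,"rz":0},{"gripper":1,"tx":0,"ty":0,"tz":0,"rx":0,"ry":0,"rz":0}]'; python3 wr.py w6
```

```text
t: 11.78
ee_pos: [591.2, 48.7, 399.4]
orientation: [-1.725, -2.625, 0.001]
ft_force: [0.6, -0.1, -1.6]
width: 24.0
t: 12.78
ee_pos: [567.1, 199.9, 399.5]
orientation: [-2.304, -2.135, 0.001]
ft_force: [-0.3, -0.3, -1.0]
width: 24.0
12.775 [567.1 199.9 399.5] [-0.3 -0.3 -1. ] 23.954129223280567 [ 0.32  0.39  1.69 -0.    1.06  0.4 ]
```

View pics/w6.png

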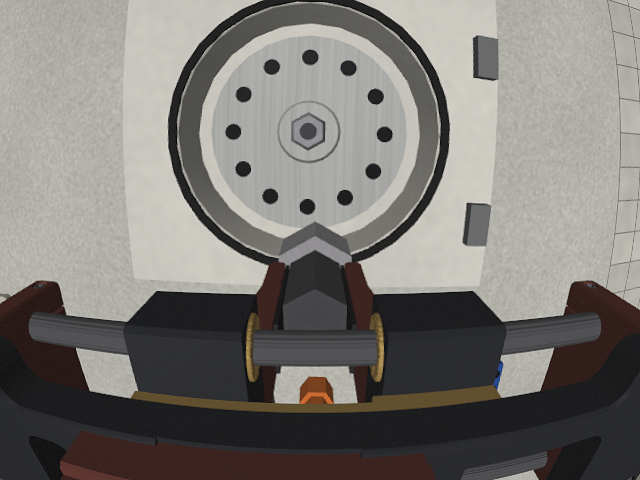

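```bash
python3 rect.py w6 568 272 100 22 14 r6;python3 rect.py w6 568 272 118 22 14 r6t
python3 - <<'E'
import pickle
from hexfit import *
d,T,Tt=pickle.load(open('w6.pkl','rb'));W=cloud(d,T)
m=(W[...,2]>116.5)&(W[...,2]<121)&(np.hypot(W[...,0]-568,W[...,1]-272)<20);print(m.sum(),hexfit(W[m]))
print(Tt.round(3)[:2], np.degrees(np.arctan2(Tt[1,1],Tt[0,1])))
E
python3 -c "
import cv2,numpy as np
cv2.imwrite('pics/r6b.png',np.hstack([cv2.resize(cv2.imread('pics/r6.png'),(400,400)),cv2.resize(cv2.imread('pics/r6t.png'),(400,400))]))"
```

```text
775 (np.float64(61.50767616917951), np.float64(51.5), array([20.5, 20.5, 20.4]), array([567.9, 272. ]))
[[ 7.60000e-02  9.97000e-01 -0.00000e+00  5.67127e+02]
 [ 9.97000e-01 -7.60000e-02 -0.00000e+00  1.99904e+02]] -4.351407578937622
```

View pics/r6b.png

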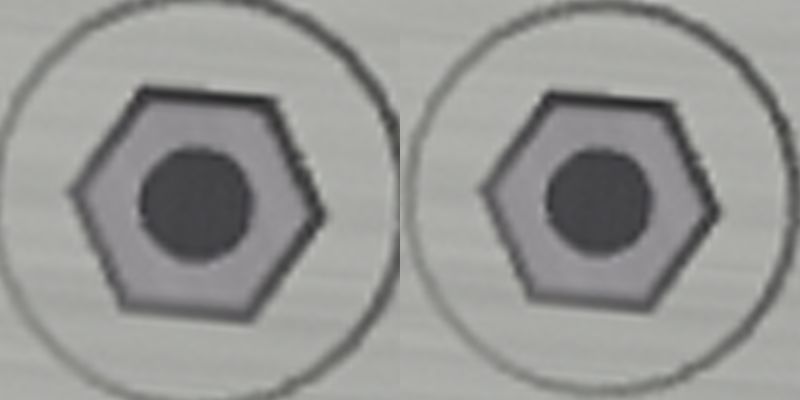

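```bash
python3 -m handwheel '[{"gripper":1,"tx":0.03,"ty":-0.002,"tz":0,"rx":0,"ry":0,"rz":0.6},{"gripper":1,"tx":0.0419,"ty":-0.0027,"tz":0,"rx":0,"ry":0,"rz":0},{"gripper":1,"tx":0,"ty":0,"tz":0.025,"rx":0,"ry":0,"rz":0},{"gripper":1,"tx":0,"ty":0,"tz":0.025,"rx":0,"ry":0,"rz":0},{"gripper":1,"tx":0,"ty":0,"tz":0,"rx":0,"ry":0,"rz":0},{"gripper":1,"tx":0,"ty":0,"tz":0,"rx":0,"ry":0,"rz":0}]'
```

```text
t: 13.58
ee_pos: [569.0, 272.1, 350.5]
orientation: [2.318, 2.12, 0.001]
ft_force: [0.3, 0.1, -1.1]
width: 24.0
```

```bash
python3 -m handwheel '[{"gripper":1,"tx":0,"ty":-0.001,"tz":0.003,"rx":0,"ry":0,"rz":0},{"gripper":1,"tx":0,"ty":0,"tz":0.003,"rx":0,"ry":0,"rz":0}]'; python3 -m handwheel '[{"gripper":1,"tx":0,"ty":0,"tz":0.004,"rx":0,"ry":0,"rz":0},{"gripper":1,"tx":0,"ty":0,"tz":0.002,"rx":0,"ry":0,"rz":0}]'
```

```text
t: 13.82
ee_pos: [567.8, 272.1, 344.4]
orientation: [2.318, 2.12, 0.002]
ft_force: [-0.1, 1.0, -2.8]
width: 24.0
t: 14.08
ee_pos: [568.1, 272.5, 341.9]
orientation: [2.318, 2.12, 0.004]
ft_force: [-10.8, -3.6, 36.5]
width: 23.8
```

```bash
python3 -m handwheel '[{"gripper":1,"tx":0,"ty":0,"tz":-0.02,"rx":0,"ry":0,"rz":0},{"gripper":1,"tx":0,"ty":0,"tz":-0.04,"rx":0,"ry":0,"rz":0},{"gripper":1,"tx":-0.037,"ty":0.0086,"tz":0,"rx":0,"ry":0,"rz":0},{"gripper":1,"tx":-0.053,"ty":0.0116,"tz":0,"rx":0,"ry":0,"rz":0},{"gripper":1,"tx":-0.053,"ty":0.0116,"tz":0,"rx":0,"ry":0,"rz":0},{"gripper":1,"tx":-0.053,"ty":0.0116,"tz":0,"rx":0,"ry":0,"rz":0},{"gripper":1,"tx":-0.053,"ty":0.0116,"tz":0,"rx":0,"ry":0,"rz":0},{"gripper":1,"tx":-0.053,"ty":0.0116,"tz":0,"rx":0,"ry":0,"rz":0}]'
python3 -m handwheel '[{"gripper":1,"tx":-0.053,"ty":0.0116,"tz":0,"rx":0,"ry":0,"rz":0},{"gripper":1,"tx":-0.053,"ty":0.0116,"tz":0,"rx":0,"ry":0,"rz":0},{"gripper":1,"tx":-0.052,"ty":0.0116,"tz":0,"rx":0,"ry":0,"rz":0},{"gripper":1,"tx":0,"ty":0,"tz":0.02,"rx":0,"ry":0,"rz":-9.4},{"gripper":1,"tx":0,"ty":0,"tz":0.02,"rx":0,"ry":0,"rz":-9.4},{"gripper":1,"tx":0,"ty":0,"tz":0.02,"rx":0,"ry":0,"rz":-9.4},{"gripper":1,"tx":0,"ty":0,"tz":0,"rx":0,"ry":0,"rz":0},{"gripper":1,"tx":0,"ty":0,"tz":0,"rx":0,"ry":0,"rz":0}]'; python3 wr.py w7
```

```text
t: 15.08
ee_pos: [607.1, -36.4, 398.2]
orientation: [2.318, 2.12, 0.001]
ft_force: [0.5, -0.1, -2.0]
width: 23.8
t: 16.08
ee_pos: [627.9, -195.2, 338.6]
orientation: [1.736, 2.617, 0.0]
ft_force: [-0.0, 0.2, -1.1]
width: 24.1
16.075 [ 627.9 -195.2  338.6] [-0.   0.2 -1.1] 24.07452815327586 [-0.32  0.54  1.6   0.    1.   -0.72]
```

View pics/w7.png

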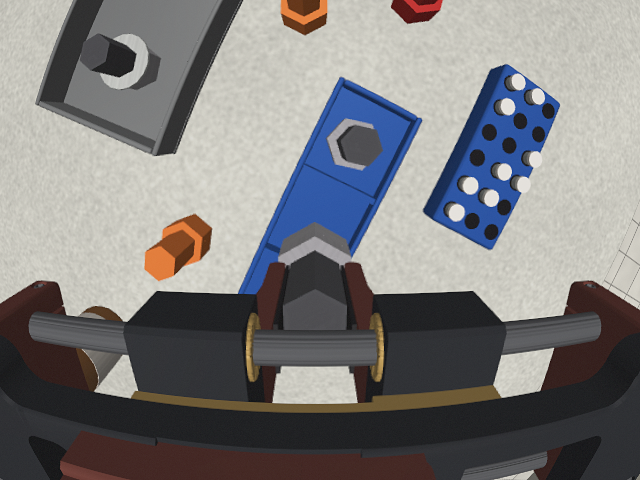

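```bash
python3 -m handwheel '[{"gripper":1,"tx":-0.0005,"ty":0.0015,"tz":0.04,"rx":0,"ry":0,"rz":0},{"gripper":1,"tx":0,"ty":0,"tz":0.04,"rx":0,"ry":0,"rz":0},{"gripper":1,"tx":0,"ty":0,"tz":0.02,"rx":0,"ry":0,"rz":0},{"gripper":1,"tx":0,"ty":0,"tz":0.004,"rx":0,"ry":0,"rz":0},{"gripper":1,"tx":0,"ty":0,"tz":0.002,"rx":0,"ry":0,"rz":0},{"gripper":1,"tx":0,"ty":0,"tz":0,"rx":0,"ry":0,"rz":0}]'
```

```text
t: 16.88
ee_pos: [629.7, -195.1, 233.0]
orientation: [1.731, 2.619, 0.001]
ft_force: [-0.3, 0.2, -2.2]
width: 24.0
```

```bash
python3 -m handwheel '[{"gripper":1,"tx":0,"ty":0,"tz":0.002,"rx":0,"ry":0,"rz":0},{"gripper":1,"tx":0,"ty":0,"tz":0.001,"rx":0,"ry":0,"rz":0},{"gripper":0.5,"tx":0,"ty":0,"tz":0,"rx":0,"ry":0,"rz":0},{"gripper":0.4,"tx":0,"ty":0,"tz":0,"rx":0,"ry":0,"rz":0},{"gripper":0.4,"tx":0,"ty":0,"tz":0,"rx":0,"ry":0,"rz":0}]'
```

```text
t: 17.5
ee_pos: [629.2, -195.0, 228.7]
orientation: [1.732, 2.621, 0.0]
ft_force: [0.2, -0.2, 0.2]
width: 50.2
```

```bash
python3 -m handwheel '[{"gripper":0.2,"tx":0,"ty":0,"tz":-0.03,"rx":0,"ry":0,"rz":0},{"gripper":0,"tx":0,"ty":0,"tz":-0.05,"rx":0,"ry":0,"rz":0},{"gripper":0,"tx":0,"ty":0,"tz":-0.02,"rx":0,"ry":0,"rz":0},{"gripper":0,"tx":0.03,"ty":0.0142,"tz":0,"rx":0,"ry":0,"rz":-6.9},{"gripper":0,"tx":0.0329,"ty":0.0142,"tz":0,"rx":0,"ry":0,"rz":-6.9},{"gripper":0,"tx":0,"ty":0,"tz":0,"rx":0,"ry":0,"rz":0},{"gripper":0,"tx":0,"ty":0,"tz":0,"rx":0,"ry":0,"rz":0}]'; python3 wr.py w8;  python3 - <<'E'
import pickle
from hexfit import *
d,T,Tt=pickle.load(open('w8.pkl','rb'));W=cloud(d,T)
m=(W[...,2]>83.)&(W[...,2]<88)&(np.hypot(W[...,0]-631,W[...,1]+126)<20);print(m.sum(),hexfit(W[m]))
print(Tt.round(3)[:2], np.degrees(np.arctan2(Tt[1,1],Tt[0,1])))
E
```

```text
t: 18.38
ee_pos: [626.3, -126.5, 328.3]
orientation: [-1.406, -2.809, 0.001]
ft_force: [-0.0, -0.2, -0.3]
width: 87.7
18.375 [ 626.3 -126.5  328.3] [-0.  -0.2 -0.3] 87.68081223357487 [-0.22  0.53  1.65 -0.    0.96 -0.86]
1224 (np.float64(70.18797120548686), np.float64(42.5), array([23.1, 23.6, 23.5]), array([ 630.5, -125.9]))
[[-5.99000e-01  8.01000e-01 -0.00000e+00  6.26316e+02]
 [ 8.01000e-01  5.99000e-01 -0.00000e+00 -1.26495e+02]] 36.819008598405674
```

View pics/w8.png

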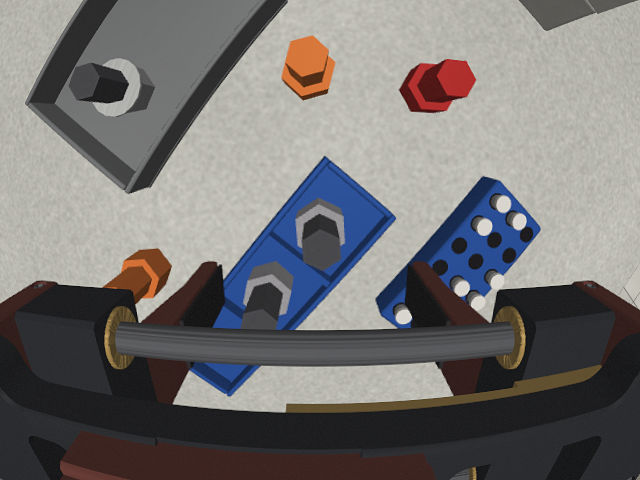

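```bash
python3 rect.py w8 630.5 -126 85 25 12 r8
```

```text
(no output)
```

View pics/r8.png

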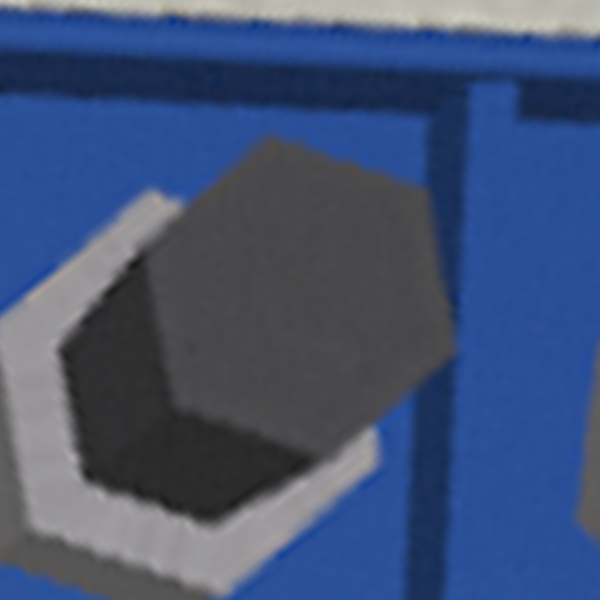

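```bash
python3 -m handwheel '[{"gripper":0,"tx":-0.0022,"ty":0.0037,"tz":0.02,"rx":0,"ry":0,"rz":-3.5},{"gripper":0,"tx":0,"ty":0,"tz":0.04,"rx":0,"ry":0,"rz":0},{"gripper":0,"tx":0,"ty":0,"tz":0.03,"rx":0,"ry":0,"rz":0},{"gripper":0.2,"tx":0,"ty":0,"tz":0.008,"rx":0,"ry":0,"rz":0},{"gripper":0.5,"tx":0,"ty":0,"tz":0,"rx":0,"ry":0,"rz":0},{"gripper":1,"tx":0,"ty":0,"tz":0,"rx":0,"ry":0,"rz":0},{"gripper":1,"tx":0,"ty":0,"tz":0,"rx":0,"ry":0,"rz":0},{"gripper":1,"tx":0,"ty":0,"tz":0,"rx":0,"ry":0,"rz":0}]'
python3 -m handwheel '[{"gripper":1,"tx":0,"ty":0,"tz":0,"rx":0,"ry":0,"rz":0},{"gripper":1,"tx":0,"ty":0,"tz":0,"rx":0,"ry":0,"rz":0},{"gripper":1,"tx":0,"ty":0,"tz":0,"rx":0,"ry":0,"rz":0},{"gripper":1,"tx":0,"ty":0,"tz":0,"rx":0,"ry":0,"rz":0}]'; python3 wr.py w9
```

```text
t: 19.42
ee_pos: [630.8, -125.8, 231.5]
orientation: [1.318, 2.85, 0.0]
ft_force: [0.1, -1.0, 0.6]
width: 41.9
t: 19.92
ee_pos: [630.7, -125.7, 230.9]
orientation: [1.318, 2.851, 0.0]
ft_force: [-0.4, 0.4, 2.3]
width: 24.0
19.925 [ 630.7 -125.7  230.9] [-0.4  0.4  2.3] 23.96192640680904 [-0.22  0.67  1.67  0.    0.8  -0.92]
```

View pics/w9.png

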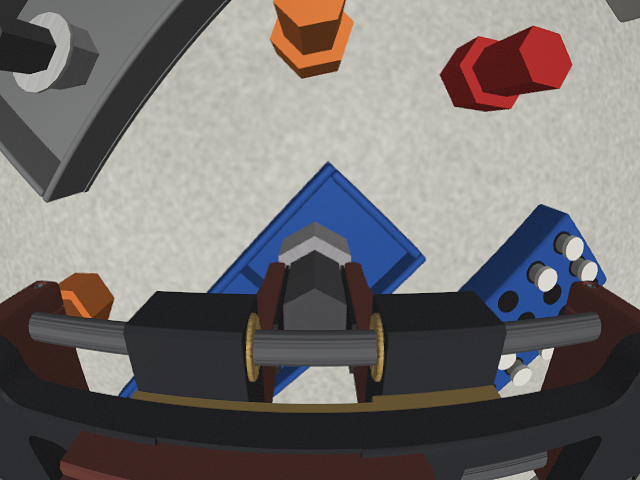

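```bash
python3 -m handwheel '[{"gripper":1,"tx":0,"ty":0,"tz":-0.03,"rx":0,"ry":0,"rz":0},{"gripper":1,"tx":0,"ty":0,"tz":-0.055,"rx":0,"ry":0,"rz":0},{"gripper":1,"tx":0,"ty":0,"tz":-0.055,"rx":0,"ry":0,"rz":0},{"gripper":1,"tx":0.0287,"ty":0.0168,"tz":-0.03,"rx":0,"ry":0,"rz":0},{"gripper":1,"tx":0.045,"ty":0.0275,"tz":0,"rx":0,"ry":0,"rz":0},{"gripper":1,"tx":0.045,"ty":0.0275,"tz":0,"rx":0,"ry":0,"rz":0},{"gripper":1,"tx":0.045,"ty":0.0275,"tz":0,"rx":0,"ry":0,"rz":0},{"gripper":1,"tx":0.045,"ty":0.0275,"tz":0,"rx":0,"ry":0,"rz":0}]'
python3 -m handwheel '[{"gripper":1,"tx":0.045,"ty":0.0275,"tz":0,"rx":0,"ry":0,"rz":0},{"gripper":1,"tx":0.045,"ty":0.0275,"tz":0,"rx":0,"ry":0,"rz":0},{"gripper":1,"tx":0.045,"ty":0.028,"tz":0,"rx":0,"ry":0,"rz":0},{"gripper":1,"tx":0,"ty":0,"tz":0,"rx":0,"ry":0,"rz":-7.3},{"gripper":1,"tx":0,"ty":0,"tz":0,"rx":0,"ry":0,"rz":-7.4},{"gripper":1,"tx":0,"ty":0,"tz":0.025,"rx":0,"ry":0,"rz":0},{"gripper":1,"tx":0,"ty":0,"tz":0.02,"rx":0,"ry":0,"rz":0},{"gripper":1,"tx":0,"ty":0,"tz":0,"rx":0,"ry":0,"rz":0}]'; python3 wr.py w10
```

```text
t: 20.98
ee_pos: [591.3, 116.9, 400.2]
orientation: [-1.318, -2.851, 0.001]
ft_force: [-0.3, 0.4, -2.7]
width: 23.6
t: 21.98
ee_pos: [567.0, 271.6, 353.3]
orientation: [-0.942, -2.993, 0.005]
ft_force: [-0.9, -0.6, -2.4]
width: 23.7
21.975 [567.  271.6 353.3] [-0.9 -0.6 -2.4] 23.748435372834848 [ 0.43  0.49  1.66 -0.    1.   -0.53]
```

View pics/w10.png

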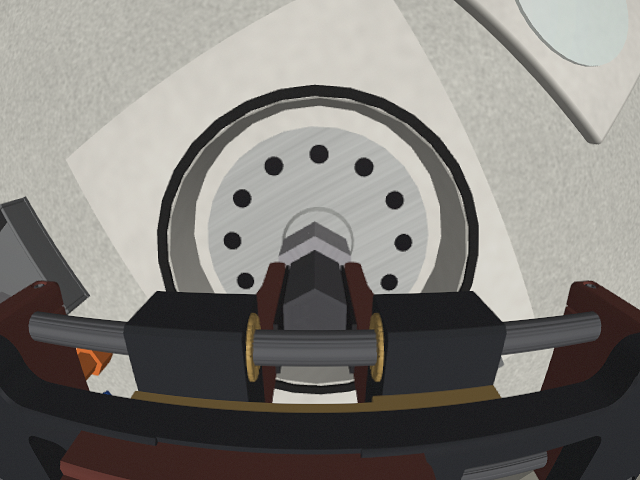

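```bash
python3 -m handwheel '[{"gripper":1,"tx":-0.0005,"ty":0.0008,"tz":0.004,"rx":0,"ry":0,"rz":0},{"gripper":1,"tx":0,"ty":0,"tz":0.003,"rx":0,"ry":0,"rz":0},{"gripper":1,"tx":0,"ty":0,"tz":0,"rx":0,"ry":0,"rz":0}]';  python3 -m handwheel '[{"gripper":1,"tx":0,"ty":0,"tz":0.003,"rx":0,"ry":0,"rz":0},{"gripper":1,"tx":0,"ty":0,"tz":0.002,"rx":0,"ry":0,"rz":0}]'
```

```text
t: 22.4
ee_pos: [568.6, 272.3, 348.8]
orientation: [0.943, 2.997, 0.0]
ft_force: [0.7, -0.3, -1.8]
width: 23.9
t: 22.65
ee_pos: [568.6, 272.4, 343.6]
orientation: [0.943, 2.997, 0.0]
ft_force: [-0.3, -1.2, -2.1]
width: 24.0
```

```bash
python3 -m handwheel '[{"gripper":1,"tx":0.0004,"ty":-0.0005,"tz":0.002,"rx":0,"ry":0,"rz":0},{"gripper":1,"tx":0,"ty":0,"tz":0.002,"rx":0,"ry":0,"rz":0}]';  python3 -m handwheel '[{"gripper":1,"tx":0,"ty":0,"tz":0.002,"rx":0,"ry":0,"rz":0},{"gripper":1,"tx":0,"ty":0,"tz":0.001,"rx":0,"ry":0,"rz":0}]'
```

```text
t: 22.9
ee_pos: [567.9, 272.2, 339.5]
orientation: [-0.943, -2.997, 0.0]
ft_force: [-0.3, -0.8, -2.2]
width: 23.8
t: 23.15
ee_pos: [568.0, 272.2, 336.5]
orientation: [-0.943, -2.997, 0.0]
ft_force: [0.2, -0.9, -2.3]
width: 23.7
```

```bash
python3 -m handwheel '[{"gripper":1,"tx":0,"ty":0,"tz":0.003,"rx":0,"ry":0,"rz":0},{"gripper":1,"tx":0,"ty":0,"tz":0.003,"rx":0,"ry":0,"rz":0}]';  python3 -m handwheel '[{"gripper":1,"tx":0,"ty":0,"tz":0.002,"rx":0,"ry":0,"rz":0},{"gripper":1,"tx":0,"ty":0,"tz":0.002,"rx":0,"ry":0,"rz":0}]'; python3 -m handwheel '[{"gripper":1,"tx":0,"ty":0,"tz":0.001,"rx":0,"ry":0,"rz":0},{"gripper":1,"tx":0,"ty":0,"tz":0,"rx":0,"ry":0,"rz":0}]'
```

```text
t: 23.4
ee_pos: [568.0, 272.2, 330.5]
orientation: [-0.943, -2.997, 0.0]
ft_force: [-0.0, 0.4, -2.2]
width: 24.0
t: 23.65
ee_pos: [568.0, 272.2, 326.5]
orientation: [-0.943, -2.997, 0.0]
ft_force: [0.5, -0.2, -2.1]
width: 23.7
t: 23.9
ee_pos: [568.0, 272.2, 325.9]
orientation: [-0.943, -2.997, 0.0]
ft_force: [-1.3, 0.4, 0.8]
width: 23.8
```

Touching the collar about where expected; press slightly to seat.

```bash
python3 -m handwheel '[{"gripper":1,"tx":0,"ty":0,"tz":0.001,"rx":0,"ry":0,"rz":0},{"gripper":1,"tx":0,"ty":0,"tz":0,"rx":0,"ry":0,"rz":0}]';  python3 -m handwheel '[{"gripper":1,"tx":0,"ty":0,"tz":0.0005,"rx":0,"ry":0,"rz":0},{"gripper":1,"tx":0,"ty":0,"tz":0,"rx":0,"ry":0,"rz":0}]'; python3 wr.py w11
python3 - <<'E'
from workcell import viewer
import cv2,pickle
d=viewer.get_image('scene'); cv2.imwrite('pics/s11.png',d['image'][:,:,::-1])
d=viewer.get_image('top'); cv2.imwrite('pics/t11.png',d['image'][:,:,::-1]); pickle.dump(d,open('t11.pkl','wb'))
E
```

```text
t: 24.15
ee_pos: [568.0, 272.2, 325.8]
orientation: [0.943, 2.997, 0.0]
ft_force: [-4.1, -1.2, 8.3]
width: 23.8
t: 24.4
ee_pos: [568.0, 272.2, 325.8]
orientation: [0.943, 2.997, 0.0]
ft_force: [-4.9, -2.5, 11.9]
width: 24.0
24.4 [568.  272.2 325.8] [-4.9 -2.5 11.9] 24.003877848232904 [ 0.43  0.52  1.67 -0.    0.95 -0.53]
```

View pics/s11.png

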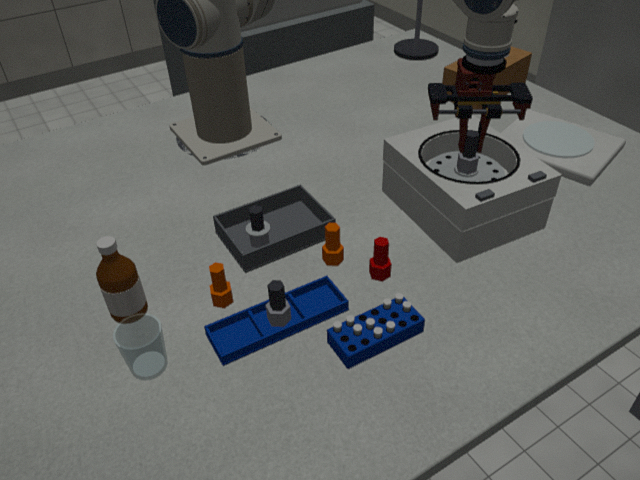

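View pics/t11.png

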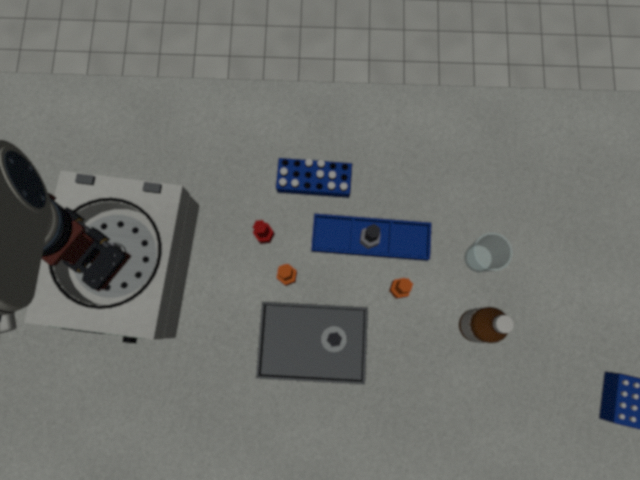

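View pics/w11.png

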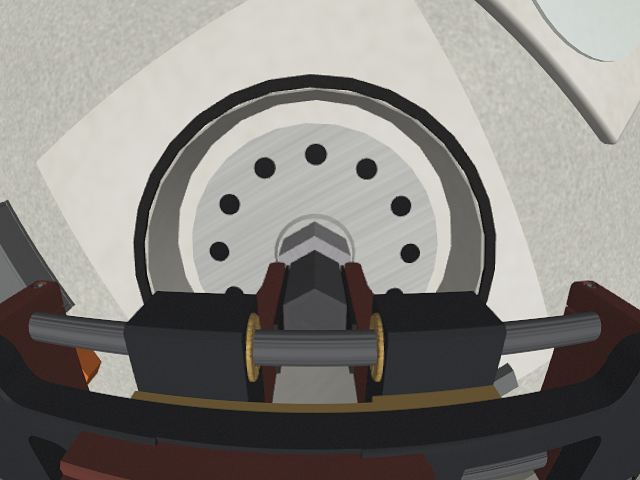

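```bash
python3 -c "
from workcell import ctrl
print(ctrl.close_job()); o=ctrl.get_obs(); print(o['t'],o['ee_pos'],o['ft_force'],o['width'])"
```

```text
the job is handed in; nothing more can be done
None
the job is handed in; nothing more can be done
```

I handed the job in at about 24.4 s, with the fitting socket gripped upright and pushed fully down over the nut.

- **Reject:** the tagged socket went into the grey bin first and stands upright there.
- **First plain socket (middle pocket):** it stopped on top of the nut with a push of about 36 N. Its mouth was then about 17 mm above the seat. I put it back in its blue tray pocket and let go.
- **Second plain socket (end pocket):** it slid down over the nut without resistance until it met the collar. By calculation its mouth is at 99.9 mm, against the 100 mm seat height. It is held with 24.0 mm between the jaws and a downward push of about 12 N.

In the last scene and top pictures, the tube rack, bottle, beaker and orange and red look-alikes look unmoved. No check failed. The camera's estimates of socket and nut yaw disagreed by a few degrees between views; I used averages, and the socket still went on freely. The interface returned no state after hand-in, so I could not check the final second.

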